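# Touch off a ratchet stage on the height probe and back it off two teeth

### The arm

A 7-joint arm with a two-finger parallel gripper is mounted at the origin on a cart in front of the work surface, level with it; the furniture and walls round the work are solid. World frame = base frame: x ahead of the robot, y to its left, z up, the work surface at z = 0. Lengths are in m, angles in rad, forces in N, time in s.
With the tool pointing down it reaches from about 0.425 to 1.025 m from the base axis. Payload 3.6 kg.
Tool frame: the origin (TCP) lies on the front face of the gripper's body, between the roots of the fingers; the fingertips stand 73 mm ahead of it and the grasp point (between the pads) lies 54 mm ahead of it; z points along the fingers, y is the line along which they close (so a half turn about z gives the same grasp; the last joint's range is limited). The gripper opens to 85 mm and grips with 20 to 120 N. Pads are 22 mm wide; open, the fingers measure 114 mm over their backs; the gripper's body (76 mm by 85 mm) begins 54 mm behind the grasp point. The pads swing forward as they close: fully open they stand 13 mm farther back than shut.
Start: joints at [-1.282, 0.591, 0.048, 1.609, -0.033, 0.943, -0.034], TCP at [0.271, 0.673, 0.304] pointing down, gripper open.
Joint ranges: [-2.69, 2.69], [-0.47, 2.24], [-1.27, 1.36], [0.19, 2.51], [-1.53, 4.68], [0.08, 2.07], [-3.09, 3.09]. Speed limits (rad/s): [2.57, 2.57, 3.14, 3.14, 3.14, 3.14, 3.14].

### API

Orientations are given as a 3x3 rotation matrix whose columns are the frame's x, y, z axes.
In Python, from bench import robot gives the robot as it stands. The module is installed in compiled form; this text tells all that it offers.
- The arm moves only by the tool servo_tool, never from a script. Its argument "moves" is one flat list of numbers, 7 for each row, row after row: the turn, a rotation vector about the tool's x, y, z in rad, then the shift along the tool's x, y, z in units of 40 mm (1.0 is 40 mm), then the finger opening in mm, from 0 to 85.4. A call has 1 to 5 rows; each row is the pose to reach, as a shift and turn from the pose commanded when the call began, along the tool's axes at that moment; what a row does not reach only later rows make up. A row lasts 1/10 s, in which the tool goes at most 50 mm and 8.59 degrees, less where a joint would pass 70% of its speed; a pose out of reach is approached as far as the arm can. A call with a gripper value outside its range is refused whole. The fingers move at their own pace and stop on an object; the grip force is fixed at half the most. Time passes only in rows, so rows that repeat a pose let the fingers close. It gives the time, the measured TCP pose, the force, the opening and the grip force at its end, in the units of the state.
- robot.observe(): the state, without advancing time (a new reading comes with each control period).
- robot.snapshot(name): name is "side" or "top"; returns a dict with "img" (480x640x3 uint8, blue, green, red), "vfov" (degrees; the focal length in pixels is half the picture's height over the tangent of half this angle, whatever the lens; pixels are square), "cx", "cy" (the principal point, pixels), "R" (3x3) and "t" (3): a world point X has camera coordinates R X + t. Camera axes: x right, y down, z forward; pixel columns grow to the right and rows downward; lengths in m; the calibration is good to about 2 mm. A picture is of the moment at which its call begins. There is no depth.
- robot.close_job(): hands the job in; it is judged then, once.
The state is a dict: "clock": time; "qpos": joint angles; "qvel": joint speeds; "joint_efforts": joint torques, N m; "tcp_pos": TCP position; "ee_rot": TCP orientation; "wrist_force": force on the tool from outside, world axes, zero at the start; "torque": the same for the moment, N m; "opening": opening from 0.0 (shut) to 1.0 (fully open); "grip_force": force on a finger pad.
Only numpy, scipy, OpenCV 4.12 (cv2) and the standard library are available. Lean on these libraries where they do the work, as an engineer would, in place of code of your own. Each camera call takes 0.05 s, during which the arm holds its last target. There are 200 camera calls.

### The job

On the ratchet stand, raise the toothed rail by the grip on its top, click by click, until the rubber pad on its stage presses lightly up against the tip of the height probe; feel for it and do not force it. Then let go, so that the stage settles on the pawl, and gently press down the tail of the pawl to lift it out of the teeth and let the stage sink exactly two teeth from where it settled. Leave it latched there at rest, and do not disturb the jar and the dropper bottle beside the stand.

Things in the scene. Friction and masses are not known exactly. Their poses are not given: they have to be found in the camera images.
- stand: Fixed frame of the ratchet height stand: grey base plate 52 x 190 x 10 mm (y from -55 to +135 mm) with an aluminium guide channel 26 mm wide and 100 mm high. Origin on the worktop under the rail's axis; z up, y from the pawl (-y) past the rail (0) to the probe post (+y, 118 mm). A tall microscope on books stands behind it to the right (near x 0.65, y -0.2): keep the arm clear of it.
- rail (a joint): Height (m) of the toothed rail, 0 to 0.074 (end stops). Rail with stage and grip: 0.4 kg. 7 teeth, pitch 12 mm, on its -y face; the pawl clicks by itself on the way up and holds it at about 0, 12, 24 .. 72 mm. A damper: raising takes about 4.5 N plus 0.3 N per mm/s, up to 4 N more as a tooth passes. With the pawl lifted out it sinks by its weight at about 12 mm/s (a tooth a second).
- grip (a point): Centre of the black rounded grip on top of the rail: 18 mm (stand's x) by 40 mm (stand's y) by 16 mm high; 135 mm above the worktop plus the rail's height. Pinch it from above across its 18 mm, fingers closing along the stand's x; 26 mm below its centre is the stage arm (12 mm wide, running to +y).
- pad_top (a point): Centre of the top of the rubber pad (24 mm across, 4 mm high) on the stage plate (52 x 48 mm), 78 mm to +y of the rail's axis; it rises with the rail. 116 mm above the worktop plus the rail's height. Pad and probe tip are firm: about 1 to 1.5 mm from first touch to 15 N.
- probe: Height probe: fixed steel post (12 mm thick) clamped 118 mm to +y of the rail, with an arm 205 mm up that holds a clamped downward quill 10 mm thick with a round tip, straight above the pad. Origin at the post's foot. How far the quill sticks down differs each time and is not measured: the pad meets it somewhere between rail heights 50 and 56 mm, always between two teeth.
- pawl: Dark steel sprung pawl, hinged about the stand's x. Origin on its pin, 29.8 mm to -y of the rail's axis and 51 mm above the worktop. Its nose points up to the rail's teeth; its tail runs out to -y. It swings 0.28 rad from in the teeth (tail up) to a firm stop (tail down).
- tail (a point): Centre of the top of the ribbed thumb pad (26 mm in x, 22 in y) on the end of the pawl's tail, 94 mm to -y of the rail's axis, about 59 mm above the worktop with the pawl in the teeth. About 10 mm down it frees the rail, at 18 mm it meets a firm stop; this takes 3 to 6 N. Let go, it springs back up and catches the next tooth that comes down.
- jar: Specimen jar with screw lid, 51 mm across, 72 mm high, loose, beyond the pawl's tail (-y); origin at its underside. Bystander.
- dropper: Amber dropper bottle, 36 mm across, 115 mm high, loose, beyond the probe post (+y); origin at its underside. Bystander.

How it is judged:
By the outcome, as a careful person would: the job done as asked, in the order asked, and still so for the second after the job is handed in, with the robot touching nothing.
It also fails if it takes over 64 s, if anything falls off the work surface, if the arm or the gripper's body presses on something with over 40 N, if the wrist force passes 120 N, or if a joint passes its speed limit or range.

## Working session

There is one attempt and no reset: what is moved stays moved. The work goes in short steps, Python scripts to look and compute and a tool call to move; the robot and the scene stay as the last step left them, time stands still between calls to the robot, and variables do not carry over. Pictures are saved under pics/ and viewed, at most 10 in all, crops included, and the job is handed in when it is done.

Besides the shell and the picture viewer there is one more tool, called after "Request:" as name(argument=value, ...) on one line, values as JSON. servo_tool: Moves the arm, as the interface text tells. Its arguments: {"type":"object","properties":{"moves":{"type":"array"}},"required":["moves"]}

```bash
mkdir -p pics; python3 - <<'E'
from bench import robot
import cv2,numpy as np
s=robot.observe()
for k in("clock","tcp_pos","ee_rot","wrist_force","opening"):print(k,np.round(s[k],4).tolist())
for n in("side","top"):
    c=robot.snapshot(n);cv2.imwrite(f"pics/{n}0.png",c["img"]);np.savez(f"{n}0.npz",**c)
    print(n,c["vfov"],c["cx"],c["cy"],np.round(c["R"],4).tolist(),np.round(c["t"],4).tolist())
E
```

```text
clock 0.0
tcp_pos [0.2706, 0.6719, 0.3027]
ee_rot [[-0.9276, 0.3735, -0.0007], [0.3735, 0.9276, -0.0022], [-0.0001, -0.0023, -1.0]]
wrist_force [-0.0301, 0.5323, 0.4938]
opening 0.9974
side 54.87656133652424 322.7435435509067 241.21427098567028 [[0.9027, -0.4299, -0.0185], [-0.213, -0.4089, -0.8874], [0.3739, 0.8049, -0.4607]] [-0.3872, 0.235, 0.6855]
top 45.967111493448 318.80510191018266 246.5144910371859 [[0.0078, -0.9999, -0.01], [-0.9888, -0.0062, -0.1494], [0.1493, 0.011, -0.9887]] [0.0951, 0.4933, 0.9452]
```

View pics/side0.png

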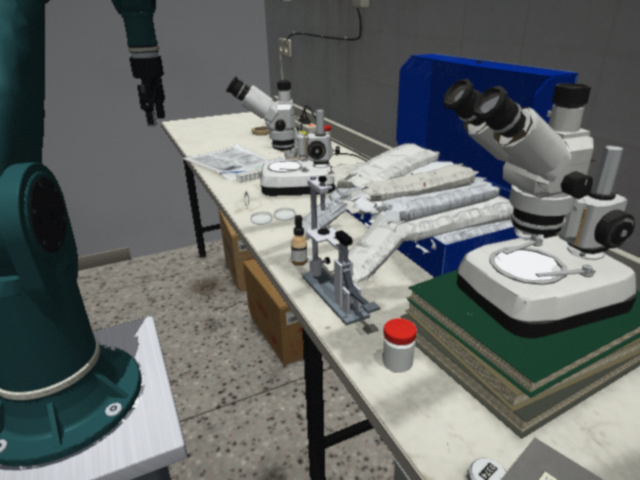

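View pics/top0.png

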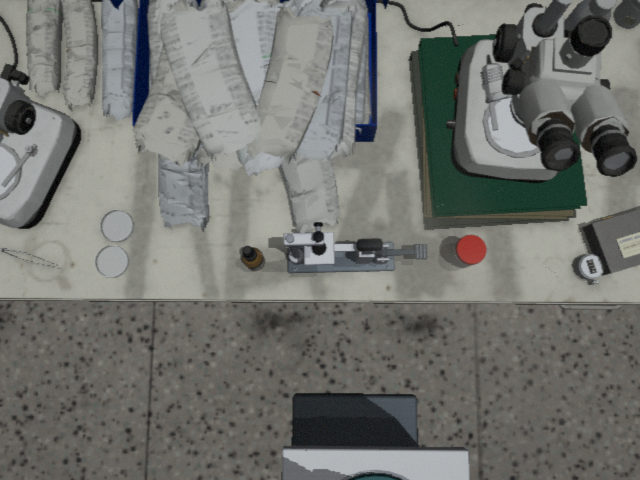

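The side view shows the stand with its grip near (344,238), tail near (370,327), jar (399,345) and dropper (299,245). In the top view the grip is near (370,245), tail (420,251), jar lid (470,250) and dropper (252,258). I'll look at enlarged crops and measure.

```bash
cat > h.py <<'E'
import numpy as np,cv2
def load(n): return dict(np.load(n))
def ray(c,u,v):
    f=240/np.tan(np.radians(float(c["vfov"]))/2)
    d=c["R"].T@np.array([(u-c["cx"])/f,(v-c["cy"])/f,1]);return -c["R"].T@c["t"],d
def onz(c,u,v,z):
    o,d=ray(c,u,v);return o+d*(z-o[2])/d[2]
def two(a,p,b,q):
    o,d=ray(a,*p);o2,d2=ray(b,*q)
    k=np.linalg.lstsq(np.stack([d,-d2],1),o2-o,rcond=None)[0]
    A=o+k[0]*d;B=o2+k[1]*d2;return (A+B)/2,np.linalg.norm(A-B)
def proj(c,X):
    f=240/np.tan(np.radians(float(c["vfov"]))/2)
    x=c["R"]@X+c["t"];return x[0]/x[2]*f+c["cx"],x[1]/x[2]*f+c["cy"]
E
python3 - <<'E'
from h import *
t=load("top0.npz");s=load("side0.npz")
a=cv2.resize(t["img"][215:285,230:500],None,fx=2.96,fy=2.96,interpolation=cv2.INTER_CUBIC)
b=cv2.resize(s["img"][170:380,280:430],None,fx=2.8,fy=2.8,interpolation=cv2.INTER_CUBIC)
cv2.imwrite("pics/tc.png",a);cv2.imwrite("pics/sc.png",b)
# candidates
print("grip",two(t,(370,245),s,(344,238)))
print("tail",two(t,(420,251),s,(370,327)))
print("tailz",onz(t,420,251,.059),"gripz",onz(t,370,245,.143))
hsv=cv2.cvtColor(t["img"],cv2.COLOR_BGR2HSV)
m=((hsv[...,1]>150)&((hsv[...,0]<8)|(hsv[...,0]>172))).astype(np.uint8);v,u=np.nonzero(m[220:290,430:500]);print("jar",onz(t,u.mean()+430,v.mean()+220,.072))
g=t["img"].max(2);v,u=np.nonzero(g[236:256,352:386]<50);print("dark",u.min()+352,u.max()+352,v.min()+236,v.max()+236,u.mean()+352,v.mean()+236)
E
```

```text
grip (array([0.48031435, 0.0179391 , 0.14727056]), np.float64(0.0029506570391440515))
tail (array([ 0.485569  , -0.07854187,  0.01884601]), np.float64(0.006493006316816452))
tailz [ 0.48280571 -0.07309765  0.059     ] gripz [0.47959449 0.01817969 0.143     ]
jar [ 0.48517622 -0.15592646  0.072     ]
dark 352 380 239 255 365.98571428571427 245.45238095238096
```

View pics/tc.png

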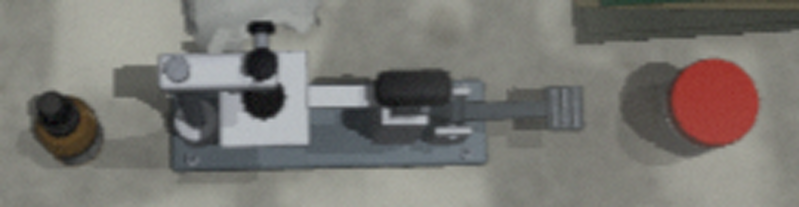

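View pics/sc.png

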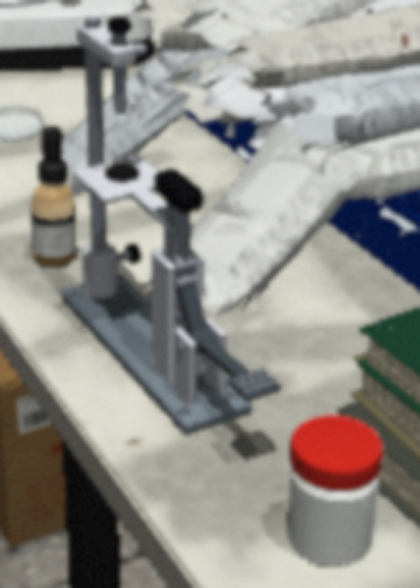

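```bash
cat >> h.py <<'E'
def rel(s,P,yaw):
    """P target TCP, tool y along (cos yaw, sin yaw), tool z down -> rotvec, shift/40mm"""
    from scipy.spatial.transform import Rotation as Ro
    R=np.array(s["ee_rot"]);y=np.array([np.cos(yaw),np.sin(yaw),0]);z=np.array([0,0,-1.])
    T=np.stack([np.cross(y,z),y,z],1)
    return np.round(np.r_[Ro.from_matrix(R.T@T).as_rotvec(),R.T@(np.array(P)-s["tcp_pos"])/.04],3)
E
python3 - <<'E'
from h import *
from bench import robot
t=load("top0.npz");s=load("side0.npz")
T=lambda x,y:(230+(x+.5)/2.96-.5,215+(y+.5)/2.96-.5)
S=lambda x,y:(280+(x+.5)/2.8-.5,170+(y+.5)/2.8-.5)
print("tail2",two(t,T(566,107),s,S(255,383)),onz(t,*T(566,107),.059))
print("grip2",two(t,T(412,88),s,S(180,190)))
for z in(.143,.155):print("grip",z,onz(t,*T(412,88),z))
a=onz(t,*T(170,170),.01);b=onz(t,*T(487,163),.01);d=a-b;print("edge",a,b,np.linalg.norm(d),"yaw",np.arctan2(-d[0],d[1]))
print("quilltop",two(t,T(262,65),s,S(120,22)))
print("padtop z",two(t,T(265,100),s,S(122,172)))
print("book corner",two(t,T(577,42),s,(412,293)))
print("jar",onz(t,*T(714,102),.072),"drop",onz(t,*T(50,105),.115))
print(rel(robot.observe(),[.48,.02,.36],.03))
E
```

```text
tail2 (array([ 0.4836069 , -0.07480502,  0.05915704]), np.float64(0.00108475449477376)) [ 0.48312729 -0.07459976  0.059     ]
grip2 (array([0.48121672, 0.01970036, 0.14718533]), np.float64(0.002870920753088667))
grip 0.143 [0.48052521 0.01994007 0.143     ]
grip 0.155 [0.47866031 0.02087939 0.155     ]
edge [0.45053638 0.15478017 0.01      ] [ 0.45602221 -0.03509825  0.01      ] 0.1899576481071658 yaw 0.028883234964192064
quilltop (array([0.47804586, 0.09683738, 0.23462377]), np.float64(0.0027197358468534307))
padtop z (array([0.47722818, 0.09646095, 0.12729344]), np.float64(0.0025691059181013084))
book corner (array([ 0.53479351, -0.08825414,  0.07467704]), np.float64(0.03725744116546722))
jar [ 0.48462698 -0.1557574   0.072     ] drop [0.47436947 0.21315877 0.115     ]
[-2.0000e-03  1.0000e-03  1.1580e+00 -1.0945e+01 -1.3167e+01 -1.4010e+00]
```

Request:
servo_tool(moves=[0,0,0.15,-0.78,-0.94,-0.5,45,0,0,0.3,-1.56,-1.88,-1,45,0,0,0.45,-2.34,-2.82,-1.4,45,0,0,0.52,-3.12,-3.76,-1.4,45,0,0,0.6,-3.9,-4.7,-1.4,45])

```text
clock: 0.6
tcp_pos: [0.3444, 0.4423, 0.3605]
ee_rot: [[-0.552, 0.834, 0.001], [0.834, 0.552, 0.001], [0.0, 0.001, -1.0]]
wrist_force: [1.1, -0.4, 0.8]
opening: 0.526
grip_force: 0.0
```

Request:
servo_tool(moves=[0,0,0.1,-1.16,-0.33,0,45,0,0,0.2,-2.32,-0.66,0,45,0,0,0.3,-3.48,-0.99,0,45,0,0,0.4,-4.64,-1.32,0,45,0,0,0.5,-5.8,-1.65,0,45])

```text
clock: 1.1
tcp_pos: [0.4177, 0.2124, 0.3598]
ee_rot: [[-0.084, 0.996, -0.0], [0.996, 0.084, 0.0], [0.0, -0.0, -1.0]]
wrist_force: [1.0, 0.4, -0.9]
opening: 0.525
grip_force: 0.0
```

```bash
python3 -c "
from h import *
from bench import robot
print(rel(robot.observe(),[.48,.0203,.30],.029),robot.observe()['tcp_pos'])"
```

```text
[-0.    -0.     0.055 -4.916  1.148  1.494] [0.41769586 0.21238111 0.35981017]
```

Request:
servo_tool(moves=[0,0,0.055,-1.15,0.27,0,45,0,0,0.055,-2.3,0.54,0,45,0,0,0.055,-3.45,0.81,0,45,0,0,0.055,-4.5,1.05,0,45,0,0,0.055,-4.915,1.15,0.8,45])

```text
clock: 1.6
tcp_pos: [0.4843, 0.0179, 0.3309]
ee_rot: [[-0.027, 1.0, 0.01], [1.0, 0.027, 0.0], [-0.0, 0.01, -1.0]]
wrist_force: [1.0, 1.1, -0.3]
opening: 0.529
grip_force: 0.0
```

```bash
python3 -c "
from h import *
from bench import robot
print(rel(robot.observe(),[.48,.0203,.203],.029),robot.observe()['tcp_pos'])"
```

```text
[ 1.000e-02  0.000e+00 -2.000e-03  6.200e-02 -1.380e-01  3.197e+00] [0.48427316 0.01793682 0.33093463]
```

Request:
servo_tool(moves=[0,0,0,0,0,1,45,0,0,0,0,0,1.8,45,0,0,0,0,0,2.3,45,0,0,0,0,0,2.3,45,0,0,0,0,0,2.3,45])

```text
clock: 2.1
tcp_pos: [0.4809, 0.0225, 0.236]
ee_rot: [[-0.033, 0.999, -0.001], [0.999, 0.033, -0.0], [-0.0, -0.001, -1.0]]
wrist_force: [0.3, 0.3, 0.2]
opening: 0.529
grip_force: 0.0
```

```bash
python3 -c "
from h import *
from bench import robot
c=robot.snapshot('side');cv2.imwrite('pics/s1.png',cv2.resize(c['img'][130:330,250:450],None,fx=2.8,fy=2.8,interpolation=2))
c=robot.snapshot('top');cv2.imwrite('pics/t1.png',cv2.resize(c['img'][200:300,280:440],None,fx=4,fy=4,interpolation=2))
print(rel(robot.observe(),[.48,.0203,.203],.029),robot.observe()['tcp_pos'])"
```

```text
[ 0.002 -0.     0.004 -0.057 -0.045  0.85 ] [0.48163294 0.02263059 0.23700081]
```

View pics/s1.png

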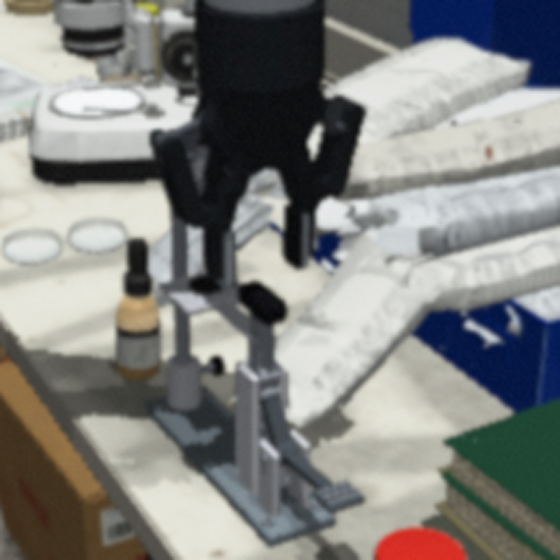

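The open fingers straddle the grip (crop pixel 262,300) and are well aligned, so I'll go down and close.

Request:
servo_tool(moves=[0,0,0,-0.04,-0.04,0.45,45,0,0,0,-0.04,-0.04,0.85,45,0,0,0,-0.04,-0.04,0.85,45,0,0,0,-0.04,-0.04,0.85,20,0,0,0,-0.04,-0.04,0.85,10])

```text
clock: 2.7
tcp_pos: [0.481, 0.0211, 0.2033]
ee_rot: [[-0.033, 0.999, 0.005], [0.999, 0.033, 0.0], [0.0, 0.005, -1.0]]
wrist_force: [-1.0, -0.9, 5.0]
opening: 0.2
grip_force: 43.9
```

Request:
servo_tool(moves=[0,0,0,0,0,0,0,0,0,0,0,0,0,0,0,0,0,0,0,0,0,0,0,0,0,0,0,0,0,0,0,0,0,0,0])

```text
clock: 3.2
tcp_pos: [0.481, 0.021, 0.2031]
ee_rot: [[-0.033, 0.999, 0.004], [0.999, 0.033, 0.001], [0.0, 0.004, -1.0]]
wrist_force: [1.9, -0.1, 7.3]
opening: 0.195
grip_force: 61.6
```

Request:
servo_tool(moves=[0,0,0,0,0,-0.05,0,0,0,0,0,0,-0.1,0,0,0,0,0,0,-0.15,0,0,0,0,0,0,-0.2,0,0,0,0,0,0,-0.25,0])

```text
clock: 3.7
tcp_pos: [0.4809, 0.0211, 0.2113]
ee_rot: [[-0.033, 0.999, 0.004], [0.999, 0.033, -0.001], [-0.002, 0.004, -1.0]]
wrist_force: [6.8, 0.2, -14.7]
opening: 0.195
grip_force: 59.1
```

Request:
servo_tool(moves=[0,0,0,0,0,-0.05,0,0,0,0,0,0,-0.1,0,0,0,0,0,0,-0.15,0,0,0,0,0,0,-0.2,0,0,0,0,0,0,-0.25,0])

```text
clock: 4.2
tcp_pos: [0.4809, 0.0212, 0.2213]
ee_rot: [[-0.033, 0.999, 0.004], [0.999, 0.033, -0.001], [-0.002, 0.004, -1.0]]
wrist_force: [8.3, 0.3, -13.4]
opening: 0.2
grip_force: 59.0
```

```bash
cat > snap.py <<'E'
import sys
from h import *
from bench import robot
n=sys.argv[1];c=robot.snapshot('side');np.savez(f'{n}.npz',**c)
cv2.imwrite(f'pics/{n}.png',cv2.resize(c['img'][130:330,250:450],None,fx=2.8,fy=2.8,interpolation=2))
s=robot.observe();print(s['clock'],np.round(s['tcp_pos'],4),np.round(s['wrist_force'],1))
E
python3 snap.py s2
```

```text
4.25 [0.4809 0.0212 0.2216] [ 4.5 -0.  -8.5]
```

View pics/s2.png

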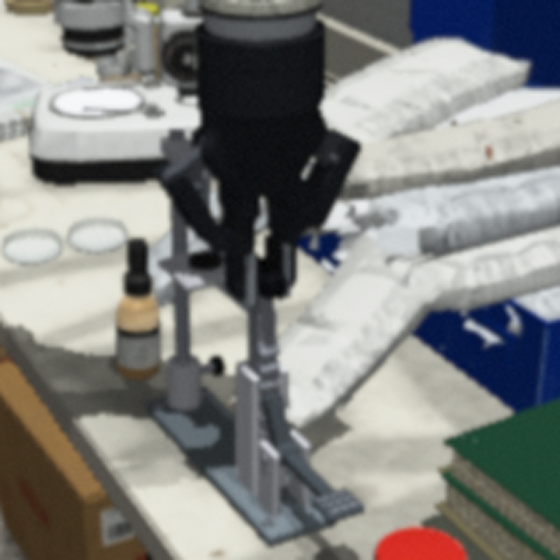

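The rail rises with the grip: the pad moved from about (205,285) to (205,260) in the crop. Rail is now about 30 mm.

Request:
servo_tool(moves=[0,0,0,0,0.01,-0.05,0,0,0,0,0,0.02,-0.1,0,0,0,0,0,0.02,-0.15,0,0,0,0,0,0.02,-0.2,0,0,0,0,0,0.02,-0.25,0])

```text
clock: 4.75
tcp_pos: [0.481, 0.0211, 0.2312]
ee_rot: [[-0.033, 0.999, 0.002], [0.999, 0.033, -0.001], [-0.001, 0.002, -1.0]]
wrist_force: [5.2, -1.1, -13.7]
opening: 0.195
grip_force: 59.1
```

Request:
servo_tool(moves=[0,0,0,0,0,-0.025,0,0,0,0,0,0,-0.05,0,0,0,0,0,0,-0.075,0,0,0,0,0,0,-0.1,0,0,0,0,0,0,-0.125,0])

```text
clock: 5.25
tcp_pos: [0.481, 0.0212, 0.2363]
ee_rot: [[-0.033, 0.999, 0.002], [0.999, 0.033, -0.001], [-0.001, 0.002, -1.0]]
wrist_force: [4.9, -0.3, -9.1]
opening: 0.201
grip_force: 59.5
```

Request:
servo_tool(moves=[0,0,0,0,0,-0.0125,0,0,0,0,0,0,-0.025,0,0,0,0,0,0,-0.0375,0,0,0,0,0,0,-0.05,0,0,0,0,0,0,-0.0625,0])

```text
clock: 5.75
tcp_pos: [0.481, 0.0211, 0.2392]
ee_rot: [[-0.033, 0.999, 0.002], [0.999, 0.033, -0.001], [-0.001, 0.002, -1.0]]
wrist_force: [5.1, 0.2, -7.5]
opening: 0.198
grip_force: 59.9
```

Request:
servo_tool(moves=[0,0,0,0,0,-0.0075,0,0,0,0,0,0,-0.015,0,0,0,0,0,0,-0.0225,0,0,0,0,0,0,-0.03,0,0,0,0,0,0,-0.0375,0])

```text
clock: 6.25
tcp_pos: [0.481, 0.0211, 0.241]
ee_rot: [[-0.033, 0.999, 0.002], [0.999, 0.033, -0.0], [-0.0, 0.002, -1.0]]
wrist_force: [6.7, 0.7, -8.8]
opening: 0.197
grip_force: 59.9
```

Request:
servo_tool(moves=[0,0,0,0,0,-0.0075,0,0,0,0,0,0,-0.015,0,0,0,0,0,0,-0.02,0,0,0,0,0,0,-0.025,0,0,0,0,0,0,-0.03,0])

```text
clock: 6.75
tcp_pos: [0.481, 0.0211, 0.242]
ee_rot: [[-0.033, 0.999, 0.002], [0.999, 0.033, -0.0], [-0.0, 0.002, -1.0]]
wrist_force: [6.6, 0.2, -9.4]
opening: 0.199
grip_force: 59.9
```

Request:
servo_tool(moves=[0,0,0,0,0,-0.005,0,0,0,0,0,0,-0.01,0,0,0,0,0,0,-0.015,0,0,0,0,0,0,-0.02,0,0,0,0,0,0,-0.025,0])

```text
clock: 7.25
tcp_pos: [0.481, 0.0211, 0.243]
ee_rot: [[-0.033, 0.999, 0.002], [0.999, 0.033, -0.0], [-0.001, 0.002, -1.0]]
wrist_force: [5.8, 0.2, -8.6]
opening: 0.196
grip_force: 59.9
```

Still free.

Request:
servo_tool(moves=[0,0,0,0,0,-0.005,0,0,0,0,0,0,-0.01,0,0,0,0,0,0,-0.015,0,0,0,0,0,0,-0.02,0,0,0,0,0,0,-0.025,0])

```text
clock: 7.75
tcp_pos: [0.481, 0.0211, 0.244]
ee_rot: [[-0.033, 0.999, 0.002], [0.999, 0.033, -0.0], [-0.001, 0.002, -1.0]]
wrist_force: [5.3, 0.1, -9.1]
opening: 0.198
grip_force: 59.9
```

Request:
servo_tool(moves=[0,0,0,0,0,-0.005,0,0,0,0,0,0,-0.01,0,0,0,0,0,0,-0.015,0,0,0,0,0,0,-0.02,0,0,0,0,0,0,-0.025,0])

```text
clock: 8.25
tcp_pos: [0.481, 0.0211, 0.245]
ee_rot: [[-0.033, 0.999, 0.002], [0.999, 0.033, -0.0], [-0.001, 0.002, -1.0]]
wrist_force: [6.5, 0.3, -9.5]
opening: 0.197
grip_force: 59.8
```

Request:
servo_tool(moves=[0,0,0,0,0,-0.005,0,0,0,0,0,0,-0.01,0,0,0,0,0,0,-0.015,0,0,0,0,0,0,-0.02,0,0,0,0,0,0,-0.025,0])

```text
clock: 8.75
tcp_pos: [0.481, 0.0211, 0.2455]
ee_rot: [[-0.033, 0.999, 0.002], [0.999, 0.033, -0.001], [-0.001, 0.002, -1.0]]
wrist_force: [7.9, 0.9, -14.6]
opening: 0.195
grip_force: 59.0
```

The force jumped by about 5 N while the travel halved, so the pad has met the probe. I'll hold briefly to confirm.

Request:
servo_tool(moves=[0,0,0,0,0,0,0,0,0,0,0,0,0,0,0,0,0,0,0,0,0])

```text
clock: 9.05
tcp_pos: [0.481, 0.0212, 0.2455]
ee_rot: [[-0.033, 0.999, 0.002], [0.999, 0.033, -0.001], [-0.001, 0.002, -1.0]]
wrist_force: [7.3, 0.9, -14.0]
opening: 0.196
grip_force: 59.1
```

```bash
python3 snap.py s3
```

```text
9.1 [0.481  0.0212 0.2455] [  7.5   0.6 -14.8]
```

View pics/s3.png

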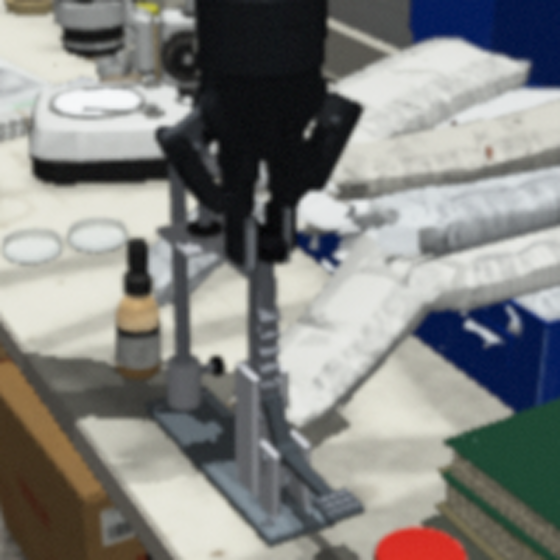

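The quill tip rests on the pad (205,228) and the force holds steady, so contact is confirmed. Now I let go, let it settle and retreat upward.

Request:
servo_tool(moves=[0,0,0,0,0,0,45,0,0,0,0,0,0,45,0,0,0,0,0,0,45,0,0,0,0,0,0,45,0,0,0,0,0,0,45])

```text
clock: 9.6
tcp_pos: [0.4797, 0.0209, 0.2462]
ee_rot: [[-0.033, 0.999, -0.001], [0.999, 0.033, 0.0], [0.0, -0.001, -1.0]]
wrist_force: [-0.4, -1.1, 0.6]
opening: 0.525
grip_force: 0.0
```

Request:
servo_tool(moves=[0,0,0,0,0,-0.2,45,0,0,0,0,0,-0.6,45,0,0,0,0,0,-1.2,45,0,0,0,0,0,-1.8,45,0,0,0,0,0,-1.8,45])

```text
clock: 10.1
tcp_pos: [0.4819, 0.0207, 0.3213]
ee_rot: [[-0.033, 0.999, 0.007], [0.999, 0.033, 0.001], [0.001, 0.007, -1.0]]
wrist_force: [0.6, 0.1, 0.7]
opening: 0.526
grip_force: 0.0
```

```bash
python3 snap.py s4; python3 -c "
from h import *
from bench import robot
print(rel(robot.observe(),[.4833,-.0745,.30],.029))"
```

```text
10.15 [0.481  0.021  0.3198] [ 0.4  0.3 -0.1]
[ 4.000e-03 -1.000e-03  4.000e-03 -2.388e+00 -2.300e-02  4.930e-01]
```

View pics/s4.png

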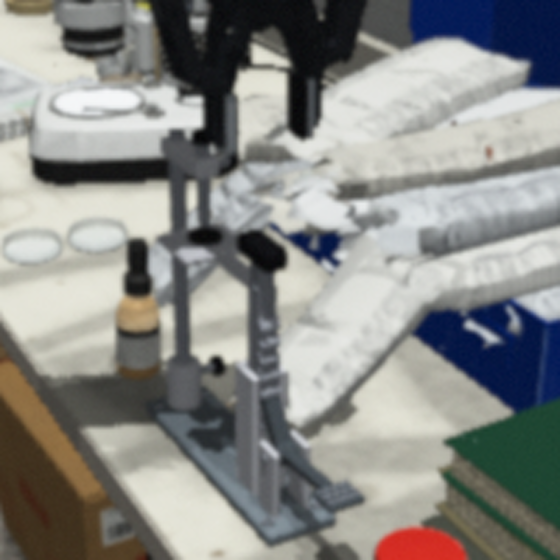

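The grip (262,250) now stands 24 px below the withdrawn fingers, the pad has dropped clear of the quill and the pawl is latched. I'll check the settled height and move over the tail.

```bash
cat > rail.py <<'E'
import sys
from h import *
def blob(c,r0,r1):
    g=c["img"].max(2).astype(np.uint8);m=(g<45).astype(np.uint8);m[:r0]=0;m[r1:]=0;m[:,:332]=0;m[:,356:]=0
    n,l,st,ce=cv2.connectedComponentsWithStats(m);i=1+np.argmax(st[1:,4]);return ce[i],st[i]
def height(c,r0=185,r1=262):
    ce,st=blob(c,r0,r1);v=[proj(c,np.array([.480,.0203,.135+h]))[1] for h in np.linspace(0,.074,75)]
    return np.interp(-ce[1],-np.array(v),np.arange(75)),ce,st
if __name__=="__main__":
    if len(sys.argv)>2:
        from bench import robot
        np.savez(sys.argv[1],**robot.snapshot('side'))
    print(height(load(sys.argv[1])))
E
python3 rail.py side0.npz; python3 rail.py s4.npz
```

```text
(np.float64(11.012338656076942), array([343.35416667, 238.29166667]), array([336, 232,  16,  14, 144], dtype=int32))
(np.float64(47.536357492162104), array([343.04575163, 219.4379085 ]), array([335, 213,  17,  14, 153], dtype=int32))
```

Request:
servo_tool(moves=[0,0,0,-0.8,0,0,20,0,0,0,-1.6,-0.01,0,10,0,0,0,-2.3,-0.02,0,0,0,0,0,-2.49,-0.02,0,0,0,0,0,-2.49,-0.02,0,0])

```text
clock: 10.65
tcp_pos: [0.482, -0.0795, 0.3176]
ee_rot: [[-0.03, 1.0, -0.001], [1.0, 0.03, -0.0], [-0.0, -0.001, -1.0]]
wrist_force: [1.0, -0.1, -0.3]
opening: 0.003
grip_force: 0.0
```

```bash
python3 -c "
from h import *
from bench import robot
print(rel(robot.observe(),[.4834,-.0785,.145],.029),robot.observe()['tcp_pos'])"; python3 rail.py s5.npz 1
```

```text
[-1.000e-03  0.000e+00  1.000e-03  2.500e-02  4.100e-02  4.314e+00] [ 0.48201573 -0.0795195   0.3175594 ]
(np.float64(47.57033477636375), array([343.25333333, 219.42      ]), array([336, 213,  16,  14, 150], dtype=int32))
```

The rail settled at 48 mm. Next I go down to just above the tail.

Request:
servo_tool(moves=[0,0,0,0.02,0.03,1.0,0,0,0,0,0.02,0.03,2.1,0,0,0,0,0.02,0.03,3.2,0,0,0,0,0.02,0.03,4.0,0,0,0,0,0.02,0.03,4.3,0])

```text
clock: 11.2
tcp_pos: [0.4823, -0.0754, 0.1431]
ee_rot: [[-0.036, 0.999, -0.006], [0.999, 0.036, 0.002], [0.002, -0.006, -1.0]]
wrist_force: [0.1, 0.6, 0.8]
opening: 0.003
grip_force: 0.0
```

Request:
servo_tool(moves=[0,0,0,0,0,0,0,0,0,0,0,0,0.1,0,0,0,0,0,0,0.15,0,0,0,0,0,0,0.2,0,0,0,0,0,0,0.2,0])

```text
clock: 11.7
tcp_pos: [0.4842, -0.0777, 0.1388]
ee_rot: [[-0.033, 0.999, 0.001], [0.999, 0.033, -0.0], [-0.0, 0.001, -1.0]]
wrist_force: [0.3, -0.2, -0.4]
opening: 0.004
grip_force: 0.0
```

```bash
python3 snap.py s6;python3 rail.py s6.npz
```

```text
11.75 [ 0.4841 -0.0777  0.1387] [ 0.2  0.  -0.2]
(np.float64(33.95639069671066), array([349.12742382, 226.5401662 ]), array([335, 205,  21,  55, 361], dtype=int32))
```

View pics/s6.png

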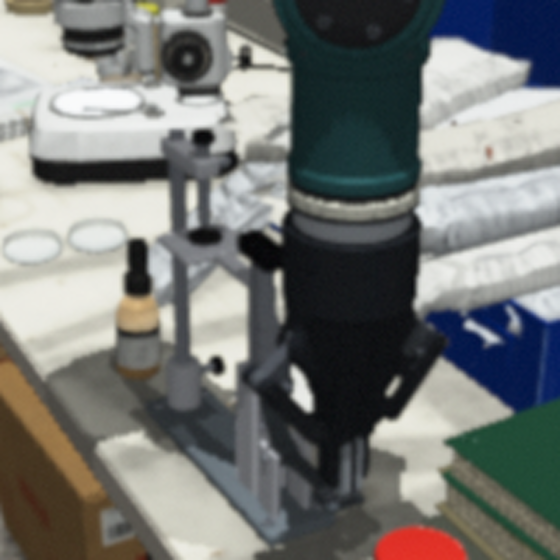

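The closed fingertips are right over the thumb pad (crop 338,495), and the stage pad (205,237) stays visible, so I'll track that for height. Now I feel for the tail.

Request:
servo_tool(moves=[0,0,0,0,0,0.03,0,0,0,0,0,0,0.06,0,0,0,0,0,0,0.09,0,0,0,0,0,0,0.12,0,0,0,0,0,0,0.14,0])

```text
clock: 12.25
tcp_pos: [0.4837, -0.0778, 0.1323]
ee_rot: [[-0.033, 0.999, -0.0], [0.999, 0.033, 0.0], [0.0, -0.0, -1.0]]
wrist_force: [0.7, 1.2, 0.2]
opening: -0.001
grip_force: 0.0
```

```bash
cat > pad.py <<'E'
import sys
from h import *
def height(c):
    P=np.array([.480-.078*.029,.0203+.078,.116])
    m=(c["img"].max(2)<55).astype(np.uint8);m[:,:316]=0;m[:,331:]=0;m[:205]=0;m[245:]=0
    n,l,st,ce=cv2.connectedComponentsWithStats(m);i=1+np.argmax(st[1:,4])
    v=[proj(c,P+[0,0,h/1000])[1] for h in range(75)]
    return round(float(np.interp(-ce[i][1],-np.array(v),np.arange(75))),2),ce[i],st[i]
if __name__=="__main__":
    if len(sys.argv)>2:
        from bench import robot
        np.savez(sys.argv[1],**robot.snapshot('side'))
    print(*height(load(sys.argv[1])))
E
for n in side0 s4 s5 s6;do python3 pad.py $n.npz;done
```

```text
10.95 [323.20512821 230.94871795] [319 229  10   5  39]
46.46 [322.96923077 213.98461538] [317 211  13   7  65]
46.82 [322.89361702 213.80851064] [318 211  10   6  47]
46.69 [322.96296296 213.87037037] [317 211  12   6  54]
```

Request:
servo_tool(moves=[0,0,0,0,0,0.12,0,0,0,0,0,0,0.23,0,0,0,0,0,0,0.31,0,0,0,0,0,0,0.31,0,0,0,0,0,0,0.31,0])

```text
clock: 12.75
tcp_pos: [0.4838, -0.0781, 0.12]
ee_rot: [[-0.033, 0.999, 0.0], [0.999, 0.033, -0.0], [-0.0, 0.0, -1.0]]
wrist_force: [0.1, -1.5, 2.8]
opening: -0.002
grip_force: 1.2
```

Request:
servo_tool(moves=[0,0,0,0,0,-0.05,0,0,0,0,0,0,-0.36,0,0,0,0,0,0,-0.4,0,0,0,0,0,0,-0.4,0,0,0,0,0,0,-0.4,0])

```text
clock: 13.25
tcp_pos: [0.4838, -0.0773, 0.1363]
ee_rot: [[-0.034, 0.999, 0.0], [0.999, 0.034, 0.0], [0.0, 0.0, -1.0]]
wrist_force: [0.3, -0.7, -0.6]
opening: 0.002
grip_force: 0.0
```

Request:
servo_tool(moves=[0,0,0,0,0,0,0,0,0,0,0,0,0,0,0,0,0,0,0,0,0,0,0,0,0,0,0,0,0,0,0,0,0,0,0])

```text
clock: 13.75
tcp_pos: [0.4837, -0.0778, 0.136]
ee_rot: [[-0.033, 0.999, -0.0], [0.999, 0.033, -0.0], [-0.0, -0.0, -1.0]]
wrist_force: [0.2, 0.1, 0.3]
opening: -0.001
grip_force: 0.0
```

```bash
python3 pad.py s7.npz 1;  python3 pad.py s8.npz 1
```

```text
34.39 [322.88235294 219.82352941] [318 217  11   6  51]
34.39 [322.88235294 219.82352941] [318 217  11   6  51]
```

It came down exactly one tooth (48 to 36 mm), latched. Repeating with identical timing.

Request:
servo_tool(moves=[0,0,0,0,0,0.05,0,0,0,0,0,0,0.09,0,0,0,0,0,0,0.09,0])

```text
clock: 14.15
tcp_pos: [0.4836, -0.0777, 0.1323]
ee_rot: [[-0.033, 0.999, -0.0], [0.999, 0.033, 0.0], [0.0, -0.0, -1.0]]
wrist_force: [-0.3, 0.5, 0.3]
opening: 0.001
grip_force: 0.0
```

Request:
servo_tool(moves=[0,0,0,0,0,0.12,0,0,0,0,0,0,0.23,0,0,0,0,0,0,0.31,0,0,0,0,0,0,0.31,0,0,0,0,0,0,0.31,0])

```text
clock: 14.65
tcp_pos: [0.4838, -0.078, 0.12]
ee_rot: [[-0.033, 0.999, 0.0], [0.999, 0.033, -0.0], [-0.0, 0.0, -1.0]]
wrist_force: [-1.3, -1.3, 2.1]
opening: -0.0
grip_force: 1.2
```

Request:
servo_tool(moves=[0,0,0,0,0,-0.05,0,0,0,0,0,0,-0.36,0,0,0,0,0,0,-0.5,0,0,0,0,0,0,-1,0,0,0,0,0,0,-2,0])

```text
clock: 15.15
tcp_pos: [0.4823, -0.0769, 0.1997]
ee_rot: [[-0.034, 0.999, -0.005], [0.999, 0.034, 0.001], [0.001, -0.005, -1.0]]
wrist_force: [0.6, -0.0, 0.6]
opening: -0.001
grip_force: 0.0
```

Request:
servo_tool(moves=[0,0,0,0,0,-1,0,0,0,0,0,0,-2,0,0,0,0,0,0,-2.5,0,0,0,0,0,0,-2.5,0,0,0,0,0,0,-2.5,0])

```text
clock: 15.65
tcp_pos: [0.4834, -0.0771, 0.3005]
ee_rot: [[-0.034, 0.999, 0.001], [0.999, 0.034, 0.001], [0.001, 0.001, -1.0]]
wrist_force: [-0.2, 0.2, -1.0]
opening: -0.002
grip_force: 0.0
```

```bash
python3 pad.py s9.npz 1; python3 snap.py s10; python3 pad.py s10.npz; python3 -c "
from h import *
from rail import height
print(height(load('s10.npz')))"
```

```text
22.32 [323.03921569 225.58823529] [318 223  11   6  51]
15.75 [ 0.4828 -0.0772  0.2992] [-0.2 -0.5 -0.7]
22.26 [322.94230769 225.61538462] [318 223  11   6  52]
(np.float64(23.653307031865808), array([343.06896552, 231.85517241]), array([335, 225,  17,  15, 145], dtype=int32))
```

View pics/s10.png

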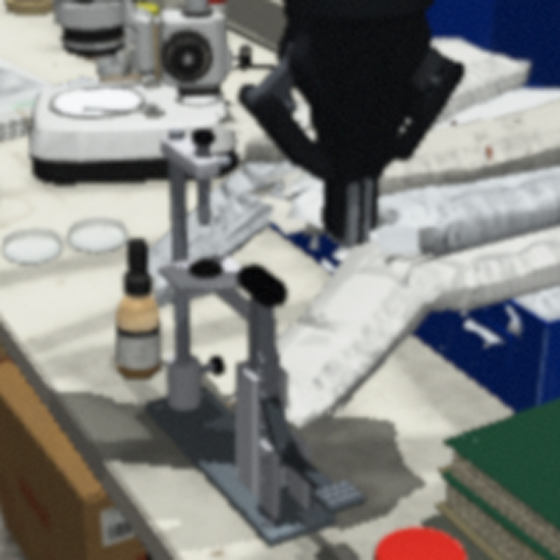

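The grip (262,285) and pad (205,268) sit two teeth lower, at about 24 mm. The tail is back up, the arm is clear, and the jar and dropper are unmoved.

```bash
python3 -c "
from bench import robot
print(robot.close_job())"
```

```text
the job is handed in; nothing more can be done
None
```

The pad pressed lightly on the probe tip at a rail height of about 54 mm, the stage settled at 48 mm, and it then sank exactly two teeth to 24 mm; I handed it in latched there with the arm clear and the jar and dropper undisturbed.

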